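# Close the phone test fixture

## Task

The opened phone lies in the pulled-out tray of the clamshell test fixture. With your fingertips, gently push the tray fully home, then push the open lid down and press it until both side latches have snapped over it, without hard shoving: the fixture is delicate. Pick nothing up: the phone stays in its nest, and the battery, small screwdriver and opening tool beside the fixture stay where they are.

Things in the scene. Friction and masses are not known exactly. Their poses are not given: they have to be found in the camera images.
- fixture: Black clamshell test fixture, heavy and fixed on the bench, side walls 50 mm high. Origin: bench surface under its middle. x points from its front (tray side) to its hinge at the rear, y to its left, z up. Walls run x -62 to +72 mm, y -104 to +104 mm. A latch post, top 71 mm above the bench, stands on each side wall at x -50 mm, |y| 95 to 104 mm.
- tray (a joint): Travel (m) of the aluminium phone tray along the fixture's x: 0 = fully home at its stop, positive = pulled out towards -x (stop at 0.065). Starts about 0.056 out; stays where left, about 2 N of friction. While it is out, the probes under the lid strike its 38 mm high rear rail and the lid cannot close.
- tray_front (a point): Middle of the outer face of the tray's upright front plate, 29 mm above the bench; moves with the tray. Plate 204 mm wide, 8 mm thick, from 10 to 48 mm above the bench; push it along the fixture's +x. With the tray home this face lies at x = -70 mm of the fixture.
- lid (a joint): Angle (rad) of the flat aluminium lid: 0 = closed, level; positive = swung up about the rear hinge (stop at 1.5). Starts 0.9 to 1.45. Stiff hinge (0.18 N m friction): stays where left. In the last 0.11 rad it meets two spring latches and the probe springs; pressing at lid_top takes up to about 12 N. Latched it stays below 0.03.
- lid_top (a point): Point on the lid's outer (upper) face, mid-width, 108 mm from the hinge line, 16 mm from the plate's front edge; moves with the lid. z = outward normal, x towards the hinge. Push and press here. Lid plate 120 mm front to back, 174 mm wide, 8 mm thick, plus a 60 mm wide tab 11 mm further out mid-front; closed, its upper face is 60 mm above the bench.
- lid_hinge (a point): Middle of the hinge axis (along the fixture's y), at x = +62 mm of the fixture and 55 mm above the bench; the lid's outer face is 5 mm from this axis.
- latch_left (a joint): Travel in m of the bevelled spring bolt in the post on the fixture's left (+y) side: 0 = sprung out over the lid's edge, up to 0.0065 = pushed back outwards. The closing lid pushes it back 4.5 mm on its bevel; it snaps out again over the lid when the lid is fully down.
- latch_right (a joint): The same bolt on the fixture's right (-y) side.
- phone: Opened phone, circuit board up, 68 x 138 x 10 mm, loose in the tray's nest (rims 10 mm high). Origin at the middle of its underside, on the nest's floor 16 mm above the bench. Goes in with the tray; must not be lifted out.
- battery: Flat black phone battery, 45 x 91 x 10 mm, loose on the bench to the right of the fixture. Origin at the middle of its underside. Leave alone.
- screwdriver: Small screwdriver, 14 x 137 x 15 mm, loose on the bench to the left of the fixture. Origin at the middle of its underside. Leave alone.
- opener: Thin black plastic opening tool, 8 x 122 x 7 mm, loose on the bench left of the screwdriver. Origin at the middle of its underside. Leave alone.

How it is judged:
By the outcome, as a careful person would: the job done as asked, in the order asked, and still so for the second after the job is handed in, with the robot touching nothing.
It also fails if it takes over 48 s, if anything falls off the work surface, if the arm or the gripper's body presses on something with over 40 N, if the wrist force passes 120 N, or if a joint passes its speed limit or range.

## Robot

A 6-joint arm with a two-finger parallel gripper is mounted at the origin on a cart in front of the work surface, level with it; the furniture and walls round the work are solid. World frame = base frame: x ahead of the robot, y to its left, z up, the work surface at z = 0. Lengths are in m, angles in degrees, forces in N, time in s.
With the tool pointing down it reaches from about 0.4 to 0.825 m from the base axis. Payload 7 kg.
Tool frame: the origin (TCP) lies midway between the tips of the shut fingers; the grasp point (between the pads) lies 19 mm behind it (r.grasp_offset is the distance from the TCP to the grasp point, in m); z points along the fingers, x is the direction in which the jaws open and shut, and the axes are right-handed (so a half turn about z gives the same grasp; the last joint's range is limited). The gripper opens to 88 mm and grips with 3 to 60 N. Pads are 19 mm wide; open, the fingers measure 130 mm over their backs; the gripper's body (78 mm by 193 mm) begins 47 mm behind the grasp point.
Start: joints at [-52.076, 20.546, 0.682, 0, -70.136, -16.507], TCP at [0.246, -0.628, 0.227] pointing down, gripper open.
Joint ranges: [-176.03, 176.03], [-82.01, 121.73], [-58.28, 71.71], [-173.87, 95.51], [-174.79, -0.11], [-173.66, 173.66]. Speed limits (degrees/s): [136.94, 136.94, 172.46, 180, 180, 180].

## Interface

Orientations are given as [roll, pitch, yaw] about the fixed x, y, z axes, in that order (R = Rz(yaw) Ry(pitch) Rx(roll)).
In Python, from plant import r gives the robot as it stands.
- The arm moves only by the tool step_arm, never from a script. Its argument "deltas" is a list of rows, each a list of 7 numbers: the turn, a rotation vector about the tool's x, y, z in rad, then the shift along the tool's x, y, z in mm, then the opening, from -1 (shut) to 1 (fully open), so that 0 is half open. In form: [[ax, ay, az, x, y, z, grip], ...]. A call has 1 to 10 rows; each row shifts and turns the pose as measured when the row begins, along the tool's axes as they then stand; what a row does not reach is not made up. A row lasts 1/10 s, in which the tool goes at most 50 mm and 8.59 degrees, less where a joint would pass 70% of its speed; a pose out of reach is approached as far as the arm can. A call with a gripper value outside its range is refused whole. The fingers move at their own pace and stop on an object; "squeeze" is the grip in N (left out, the last holds). Time passes only in rows, so rows that do not move let the fingers close. It gives the time, the measured TCP pose, the force and the opening at its end, in the units of the state.
- r.get_state(): the state, without advancing time (a new reading comes with each control period).
- r.capture(name): name is "side" or "top" or "wrist"; returns the picture (480x640x3 uint8, red, green, blue); there is no depth.
- r.camera_info(name): a dict with "vertical_fov" (degrees; the focal length in pixels is half the picture's height over the tangent of half this angle, whatever the lens; pixels are square), "cx", "cy" (the principal point, pixels), "view" (4x4, takes a point from world to camera coordinates). Camera axes: x right, y down, z forward; pixel columns grow to the right and rows downward; lengths in m; the calibration is good to about 2 mm. A picture is of the moment at which its call begins: read the wrist's pose just before it. camera_info takes no time and is no camera call; for the wrist camera it gives the pose at the moment of the call.
- r.close_job(): hands the job in, once; it reports no verdict.
The state is a dict: "time_s": time; "joints": joint angles; "qd": joint speeds; "joint_torque": joint torques, N m; "tcp_pos": TCP position; "eef_rot": TCP orientation; "contact_force": force on the tool from outside, world axes, zero at the start; "moment": the same for the moment, N m; "gripper_width": finger opening in m.
Only numpy, scipy, OpenCV 4.12 (cv2) and the standard library are available. Lean on these libraries where they do the work, as an engineer would, in place of code of your own. Each camera call takes 0.05 s, during which the arm holds its last target.

## Working session

There is one attempt and no reset: what is moved stays moved. The work goes in short steps, Python scripts to look and compute and a tool call to move; the robot and the scene stay as the last step left them, time stands still between calls to the robot, and variables do not carry over. Pictures are saved under pics/ and viewed, and the job is handed in when it is done.

Besides the shell and the picture viewer there is one more tool, called after "Call:" by a JSON object that holds its "method" and its "body". step_arm: Moves the arm, as the interface text tells. Its arguments: {"type":"object","properties":{"deltas":{"type":"array","items":{"type":"array","items":{"type":"number"}}},"squeeze":{"type":"number"}},"required":["deltas"]}

```bash
ls; mkdir -p pics; python3 - <<'E'
from plant import r
import cv2
print(r.get_state())
for n in("side","top"):
    print(n,r.camera_info(n))
    cv2.imwrite(f"pics/{n}0.png",r.capture(n)[:,:,::-1])
E
```

```text
pics
{'time_s': 0.0, 'joints': array([-5.20761902e+01,  2.05923945e+01,  6.34196634e-01, -1.97585975e-02,
       -7.01355567e+01, -1.65055686e+01]), 'qd': array([-0.00460785,  0.00648435, -0.09475463,  0.08207991, -0.00975939,
        0.03761279]), 'joint_torque': array([-7.79694947e-04, -5.82713628e+01,  2.93061000e+01,  6.99689358e+00,
        6.90556102e-03, -1.58776083e-04]), 'tcp_pos': array([ 0.24627522, -0.62795013,  0.22561621]), 'eef_rot': array([-1.79991170e+02, -9.51685892e-02,  1.11411505e+02]), 'contact_force': array([-0.57980292, -0.36721147,  0.14803437]), 'moment': array([1.66310285e-02, 2.36226935e-05, 4.93292505e-03]), 'gripper_width': 0.0874318103198453}
side {'vertical_fov': 45.472369608957614, 'cx': 325.37097176865166, 'cy': 233.88708377201127, 'view': array([[-0.8804962 , -0.47378347, -0.01598949,  0.55300712],
       [-0.31044729,  0.60178041, -0.73585516,  0.14268753],
       [ 0.35825817, -0.64295378, -0.67695016,  0.82366526],
       [ 0.        ,  0.        ,  0.        ,  1.        ]])}
top {'vertical_fov': 51.97034269694636, 'cx': 324.8647091250437, 'cy': 238.98489432893695, 'view': array([[ 0.02672739, -0.99911917,  0.03235006,  0.07828752],
       [-0.98479955, -0.03187282, -0.17074534,  0.60359697],
       [ 0.17162603, -0.02729474, -0.98478399,  0.80710465],
       [ 0.        ,  0.        ,  0.        ,  1.        ]])}
```

View pics/side0.png

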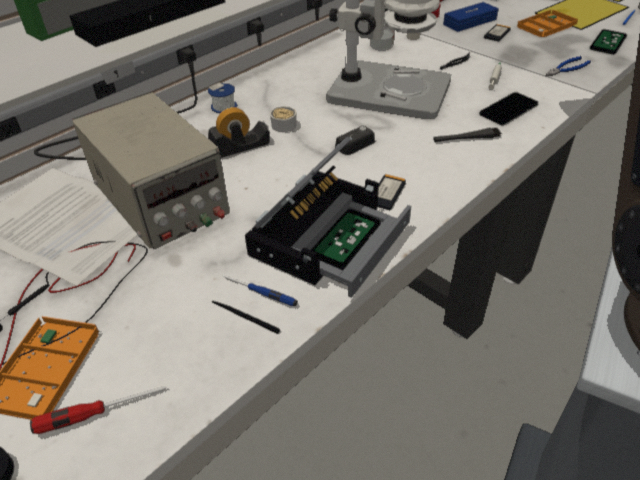

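View pics/top0.png

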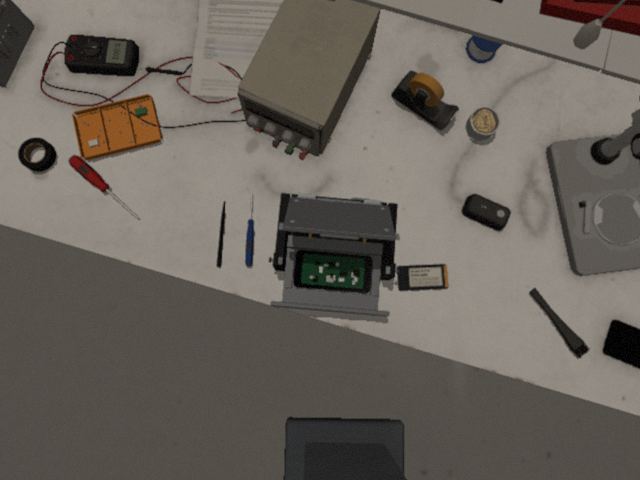

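```bash
python3 - <<'E'
import cv2
a=cv2.imread("pics/top0.png")[180:330,250:450]; cv2.imwrite("pics/topc.png",cv2.resize(a,None,fx=4,fy=4,interpolation=cv2.INTER_CUBIC))
a=cv2.imread("pics/side0.png")[110:300,230:430]; cv2.imwrite("pics/sidec.png",cv2.resize(a,None,fx=3,fy=3,interpolation=cv2.INTER_CUBIC))
E
```

```text
(no output)
```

View pics/topc.png

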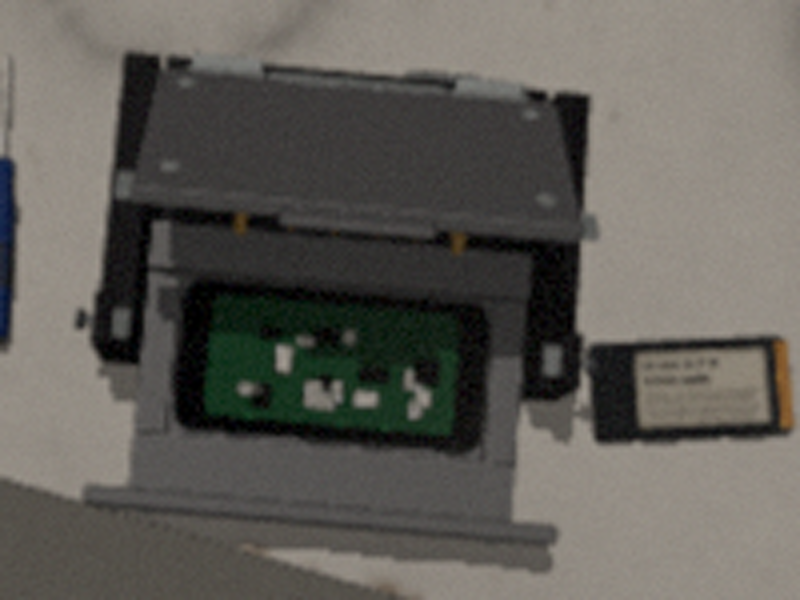

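View pics/sidec.png

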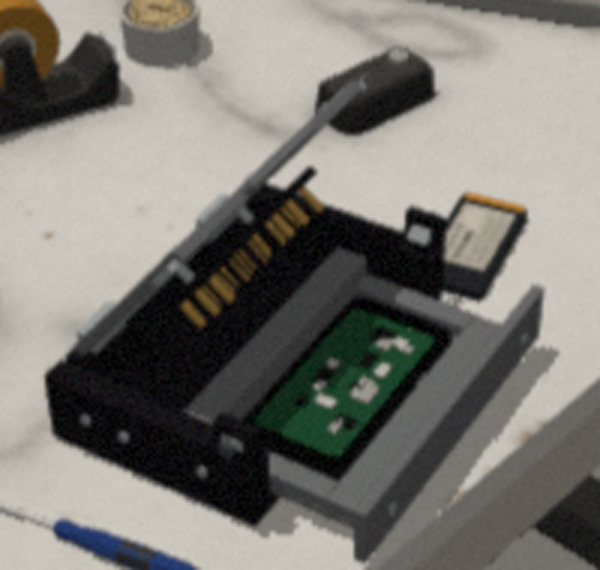

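```bash
cat > h.py <<'E'
import numpy as np, cv2
from plant import r
def proj(n,P,ci=None):
    ci=ci or r.camera_info(n); V=np.array(ci['view']); f=240/np.tan(np.radians(ci['vertical_fov']/2))
    P=np.atleast_2d(P); c=P@V[:3,:3].T+V[:3,3]
    return np.c_[ci['cx']+f*c[:,0]/c[:,2],ci['cy']+f*c[:,1]/c[:,2]]
def fx(p,P):  # fixture->world; p=x,y,yaw
    c,s=np.cos(p[2]),np.sin(p[2]); P=np.atleast_2d(P)/1000.
    return np.c_[p[0]+c*P[:,0]-s*P[:,1],p[1]+s*P[:,0]+c*P[:,1],P[:,2]]
def lidpt(d,y,n,a): # d from hinge, n normal offset from axis (outer 5, inner -3)
    return [62-d*np.cos(a)+n*np.sin(a), y, 55+d*np.sin(a)+n*np.cos(a)]
E
cat > fit.py <<'E'
from h import *
from scipy.optimize import least_squares
T=lambda u,v:(250+(u-1.5)/4,180+(v-1.5)/4)
S=lambda u,v:(230+(u-1)/3,110+(v-1)/3)
def pts(p):
    t=p[3]*1000;a=p[4]
    return {('top',T(125,55)):[72,104,50],('top',T(590,97)):[72,-104,50],
     ('top',T(130,195)):lidpt(120,87,5,a),('top',T(580,230)):lidpt(120,-87,5,a),
     ('top',T(84,500)):[-70-t,102,48],('top',T(557,540)):[-70-t,-102,48],
     ('top',T(120,322)):[-50,99,71],('top',T(552,360)):[-50,-99,71],
     ('side',S(365,512)):[-70-t,102,48],('side',S(543,290)):[-70-t,-102,48],
     ('side',S(366,84)):lidpt(120,-87,5,a),('side',S(50,368)):[72,104,50]}
def res(p):
    return np.concatenate([(proj(n,fx(p,P))[0]-uv) for (n,uv),P in pts(p).items()])
s=least_squares(res,[0.6,0.09,0,0.056,1.2],loss='soft_l1',x_scale=[.1,.1,.1,.01,.1])
print(s.x, np.degrees(s.x[2]));print(np.round(res(s.x).reshape(-1,2),1))
p=s.x;np.save('p.npy',p)
print('front',fx(p,[-70-p[3]*1000,0,29]),'lidtop',fx(p,lidpt(108,0,5,p[4])),'home',fx(p,[-70,0,29]),'closedtop',fx(p,lidpt(108,0,5,0)))
E
python3 fit.py
```

```text
[ 0.60270829  0.07671088 -0.05793667  0.05424296  0.89041133] -3.319526872733671
[[-0.2 -0.1]
 [ 0.5 -0. ]
 [ 0.5 -0.2]
 [ 0.6  1.1]
 [-0.3  0.3]
 [ 0.6  0.7]
 [-4.   0.1]
 [ 5.   0.9]
 [-0.5  0.1]
 [-0.2 -2. ]
 [-3.5  0.3]
 [-2.3  2. ]]
front [[0.47867379 0.08390508 0.029     ]] lidtop [[0.60065642 0.07682989 0.14209716]] home [[0.53282574 0.08076418 0.029     ]] closedtop [[0.55678547 0.07937448 0.06      ]]
```

Call:
{"method": "step_arm", "body": {"deltas": [[0,0,0.144,0,40,0,-1],[0,0,0.144,0,40,0,-1],[0,0,0.144,0,40,0,-1],[0,0,0,0,40,0,-1],[0,0,0,10,30,0,-1],[0,0,0,40,0,0,-1],[0,0,0,45,0,0,-1],[0,0,0,45,0,0,-1]]}}

```text
time_s: 0.9
tcp_pos: [0.4476, -0.4643, 0.2172]
eef_rot: [-179.4, -0.4, 85.3]
contact_force: [0.3, 1.0, 0.0]
gripper_width: 0.0292
```

```bash
python3 - <<'E'
from h import *
s=r.get_state();p=np.load('p.npy')
c,sn=np.cos(p[2]),np.sin(p[2]);d=s['tcp_pos'][:2]-p[:2]
print(s['time_s'],s['tcp_pos'],s['eef_rot'],s['contact_force'],s['gripper_width'],'fixture xy',c*d[0]+sn*d[1],-sn*d[0]+c*d[1])
E
```

```text
0.9 [ 0.44759512 -0.46429396  0.21718971] [-179.39509646   -0.44838657   85.31987809] [0.29524157 1.02653491 0.03440252] 0.029180665988504124 fixture xy -0.12352642564416004 -0.5490788243119846
```

Call:
{"method": "step_arm", "body": {"deltas": [[0,0,-0.024,45,-5,0,-1],[0,0,0,45,-5,0,-1],[0,0,0,48,-5,0,-1],[0,0,0,48,-5,0,-1],[0,0,0,48,-5,0,-1],[0,0,0,48,-5,0,-1],[0,0,0,48,0,0,-1],[0,0,0,48,0,0,-1],[0,0,0,48,0,0,-1],[0,0,0,48,0,0,-1]]}}

```text
time_s: 1.9
tcp_pos: [0.4404, 0.0285, 0.219]
eef_rot: [-179.2, -0.7, 86.6]
contact_force: [0.9, 0.4, -0.3]
gripper_width: 0.0004
```

```bash
cat > st.py <<'E'
from h import *
s=r.get_state();p=np.load('p.npy')
c,sn=np.cos(p[2]),np.sin(p[2]);d=s['tcp_pos'][:2]-p[:2]
print(s['time_s'],s['tcp_pos'].round(4),s['eef_rot'].round(1),s['contact_force'].round(1),s['gripper_width'].round(4),'fixture xy mm',(1000*(c*d[0]+sn*d[1])).round(1),(1000*(-sn*d[0]+c*d[1])).round(1))
E
python3 st.py
```

```text
Traceback (most recent call last):
  File "st.py", line 4, in <module>
    print(s['time_s'],s['tcp_pos'].round(4),s['eef_rot'].round(1),s['contact_force'].round(1),s['gripper_width'].round(4),'fixture xy mm',(1000*(c*d[0]+sn*d[1])).round(1),(1000*(-sn*d[0]+c*d[1])).round(1))
                                                                                              ^^^^^^^^^^^^^^^^^^^^^^^^
AttributeError: 'float' object has no attribute 'round'
```

Call:
{"method": "step_arm", "body": {"deltas": [[0,0,0,40,5,0,-1],[0,0,0,17,4,0,-1],[0,0,0,0,0,40,-1],[0,0,0,0,0,40,-1],[0,0,0,0,0,30,-1],[0,0,0,0,0,20,-1],[0,0,0,0,0,0,-1]]}}

```text
time_s: 2.6
tcp_pos: [0.4511, 0.0965, 0.0864]
eef_rot: [-179.4, -0.8, 87.2]
contact_force: [0.1, -0.2, 0.6]
gripper_width: 0.0004
```

```bash
sed -i "s/s\['gripper_width'\].round(4)/round(float(s['gripper_width']),4)/" st.py
python3 st.py; python3 - <<'E'
from h import *
cv2.imwrite("pics/s1.png",cv2.resize(r.capture("side")[60:340,180:500,::-1],None,fx=2,fy=2))
E
```

```text
2.6 [0.4511 0.0965 0.0864] [-179.4   -0.8   87.2] [ 0.1 -0.2  0.6] 0.0004 fixture xy mm -152.5 11.0
```

View pics/s1.png

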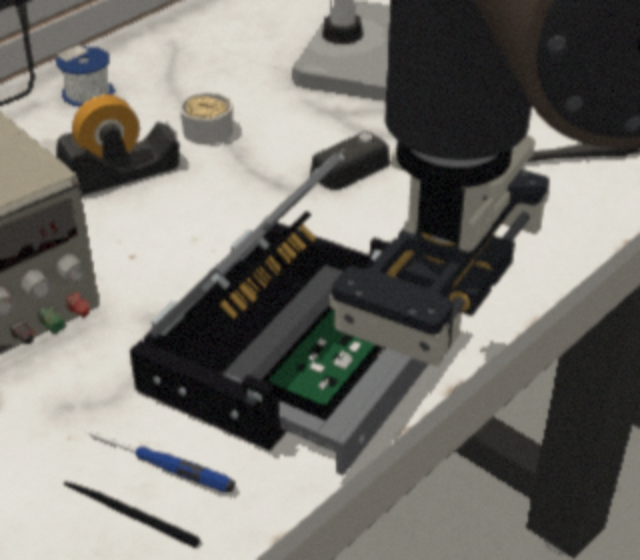

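Call:
{"method": "step_arm", "body": {"deltas": [[-0.01,0.014,0,-10,0,25,-1],[0,0,0,0,0,25,-1],[0,0,0,0,0,6,-1],[0,0,0,0,0,0,-1]]}}

```text
time_s: 3.05
tcp_pos: [0.4556, 0.09, 0.0357]
eef_rot: [179.5, -1.9, 87.3]
contact_force: [0.2, -0.1, 0.1]
gripper_width: 0.0004
```

```bash
python3 st.py
```

```text
3.05 [0.4556 0.09   0.0357] [179.5  -1.9  87.3] [ 0.2 -0.1  0.1] 0.0004 fixture xy mm -147.7 4.7
```

Call:
{"method": "step_arm", "body": {"deltas": [[0,-0.03,0,-4,3,5,-1],[0,0,0,0,4,1,-1],[0,0,0,0,3,0,-1],[0,0,0,0,3,0,-1],[0,0,0,0,3,0,-1]]}}

```text
time_s: 3.55
tcp_pos: [0.4736, 0.0866, 0.0347]
eef_rot: [179.3, -0.4, 87.3]
contact_force: [-1.7, 0.1, -1.3]
gripper_width: 0.0008
```

```bash
python3 st.py
```

```text
3.55 [0.4736 0.0866 0.0347] [179.3  -0.4  87.3] [-1.7  0.1 -1.3] 0.0008 fixture xy mm -129.5 2.4
```

Call:
{"method": "step_arm", "body": {"deltas": [[0,0,0,-1,5,2,-1],[0,0,0,0,5,1,-1],[0,0,0,0,5,0,-1],[0,0,0,0,5,0,-1],[0,0,0,0,5,0,-1],[0,0,0,0,5,0,-1],[0,0,0,0,5,0,-1]]}}

```text
time_s: 4.25
tcp_pos: [0.5116, 0.0836, 0.0324]
eef_rot: [179.3, -0.4, 87.3]
contact_force: [-2.5, -0.5, 1.6]
gripper_width: 0.0004
```

```bash
python3 st.py
```

```text
4.25 [0.5116 0.0836 0.0324] [179.3  -0.4  87.3] [-2.5 -0.5  1.6] 0.0004 fixture xy mm -91.3 1.6
```

Call:
{"method": "step_arm", "body": {"deltas": [[0,0,0,0,3,0,-1],[0,0,0,0,2,0,-1],[0,0,0,0,2,0,-1]]}}

```text
time_s: 4.55
tcp_pos: [0.5198, 0.0831, 0.0325]
eef_rot: [179.3, -0.4, 87.3]
contact_force: [-1.9, 0.5, 0.9]
gripper_width: 0.0007
```

```bash
python3 st.py
```

```text
4.55 [0.5198 0.0831 0.0325] [179.3  -0.4  87.3] [-1.9  0.5  0.9] 0.0007 fixture xy mm -83.2 1.6
```

Call:
{"method": "step_arm", "body": {"deltas": [[0,0,0,0,1.5,0,-1],[0,0,0,0,1,0,-1],[0,0,0,0,1,0,-1]]}}

```text
time_s: 4.85
tcp_pos: [0.5234, 0.0829, 0.0325]
eef_rot: [179.3, -0.4, 87.3]
contact_force: [-2.5, 0.5, 0.9]
gripper_width: 0.0007
```

Call:
{"method": "step_arm", "body": {"deltas": [[0,0,0,0,1,0,-1],[0,0,0,0,1,0,-1]]}}

```text
time_s: 5.05
tcp_pos: [0.5234, 0.0828, 0.0324]
eef_rot: [179.5, -0.4, 87.3]
contact_force: [-8.1, 3.1, 5.9]
gripper_width: 0.0006
```

```bash
python3 st.py
```

```text
5.05 [0.5234 0.0828 0.0324] [179.5  -0.4  87.3] [-8.1  3.1  5.9] 0.0006 fixture xy mm -79.5 1.4
```

Call:
{"method": "step_arm", "body": {"deltas": [[0,0,0,0,-5,0,-1],[0,0,0,0,-20,0,-1],[0,0,0,0,-35,0,-1],[0,0,0,0,0,-40,-1],[0,0,0,0,0,-45,-1],[0,0,0,0,0,-45,-1],[0,0,0,0,0,-30,-1],[0,0,0,0,0,0,-1]]}}

```text
time_s: 5.85
tcp_pos: [0.4603, 0.0847, 0.1976]
eef_rot: [179.1, -0.4, 87.4]
contact_force: [-0.1, 0.0, -0.7]
gripper_width: 0.0005
```

```bash
python3 st.py; python3 - <<'E'
from h import *
for n,(a,b,c,d) in dict(side=(100,300,220,440),top=(170,330,250,450)).items():
    im=r.capture(n)[:,:,::-1]; cv2.imwrite(f"pics/{n}_full1.png",im)
    cv2.imwrite(f"pics/{n}1.png",cv2.resize(im[a:b,c:d],None,fx=3,fy=3,interpolation=cv2.INTER_CUBIC))
E
```

```text
5.85 [0.4603 0.0847 0.1976] [179.1  -0.4  87.4] [-0.1  0.  -0.7] 0.0005 fixture xy mm -142.7 -0.3
```

View pics/side1.png

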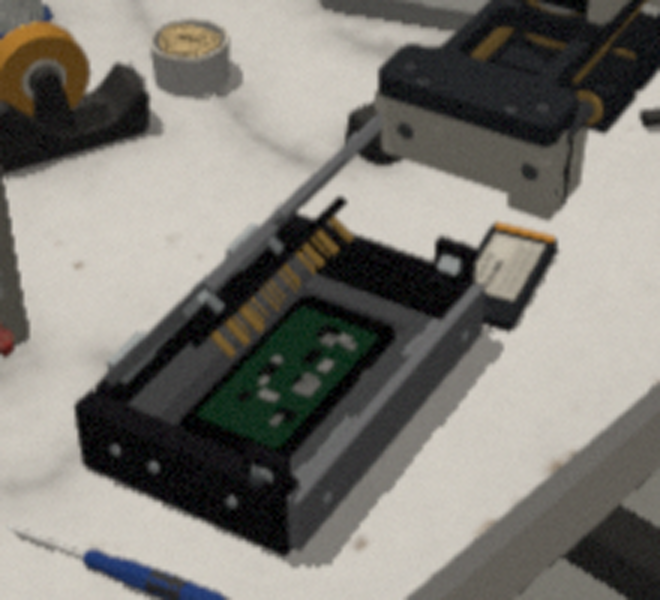

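View pics/top1.png

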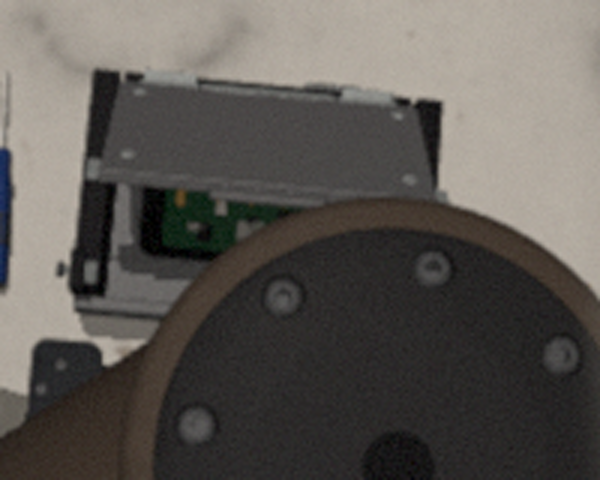

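Call:
{"method": "step_arm", "body": {"deltas": [[0,0,0,0,30,0,-1],[0,0,0,0,40,0,-1],[0,0,0,0,40,0,-1],[0,0,0,0,40,0,-1],[0,0,0,0,10,10,-1],[0,0,0,0,0,10,-1],[0,0,0,0,0,0,-1]]}}

```text
time_s: 6.65
tcp_pos: [0.6188, 0.0747, 0.1618]
eef_rot: [-179.9, -0.1, 87.4]
contact_force: [0.5, -0.2, -0.7]
gripper_width: 0.0005
```

```bash
python3 st.py
```

```text
6.65 [0.6188 0.0747 0.1618] [-1.799e+02 -1.000e-01  8.740e+01] [ 0.5 -0.2 -0.7] 0.0005 fixture xy mm 16.1 -1.1
```

Call:
{"method": "step_arm", "body": {"deltas": [[0,0,0,0,-7,5,-1],[0,0,0,0,-1,6,-1],[0,0,0,0,0,5,-1],[0,0,0,0,0,4,-1]]}}

```text
time_s: 7.05
tcp_pos: [0.6069, 0.0756, 0.1412]
eef_rot: [-179.9, -0.1, 87.5]
contact_force: [-0.9, -0.0, 0.3]
gripper_width: 0.0006
```

```bash
python3 st.py; python3 - <<'E'
from h import *
for n,(a,b,c,d) in dict(side=(80,280,220,440)).items():
    im=r.capture(n)[:,:,::-1]
    cv2.imwrite(f"pics/{n}2.png",cv2.resize(im[a:b,c:d],None,fx=3,fy=3,interpolation=cv2.INTER_CUBIC))
E
```

```text
7.05 [0.6069 0.0756 0.1412] [-1.799e+02 -1.000e-01  8.750e+01] [-0.9 -0.   0.3] 0.0006 fixture xy mm 4.3 -0.9
```

View pics/side2.png

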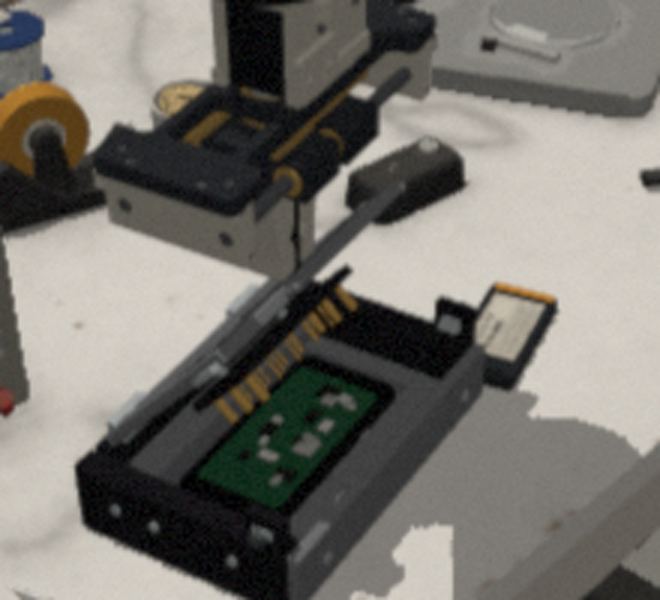

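Call:
{"method": "step_arm", "body": {"deltas": [[0,0,0,0,-4,4,-1],[0,0,0,0,-4,5,-1],[0,0,0,0,-4,5,-1],[0,0,0,0,-4,5,-1]]}}

```text
time_s: 7.5
tcp_pos: [0.5903, 0.0767, 0.1217]
eef_rot: [-180.0, -0.1, 87.5]
contact_force: [0.4, 0.7, 0.9]
gripper_width: 0.0
```

```bash
python3 st.py
```

```text
7.5 [0.5903 0.0767 0.1217] [-1.80e+02 -1.00e-01  8.75e+01] [0.4 0.7 0.9] 0.0 fixture xy mm -12.4 -0.7
```

Call:
{"method": "step_arm", "body": {"deltas": [[0,0,0,0,-3,5,-1],[0,0,0,0,-3,5,-1],[0,0,0,0,-2,5,-1],[0,0,0,0,-2,5,-1],[0,0,0,0,-1,5,-1]]}}

```text
time_s: 8.0
tcp_pos: [0.5774, 0.0772, 0.0941]
eef_rot: [-179.9, -0.1, 87.5]
contact_force: [-0.3, -0.6, 0.8]
gripper_width: 0.0004
```

```bash
python3 st.py
```

```text
8.0 [0.5774 0.0772 0.0941] [-1.799e+02 -1.000e-01  8.750e+01] [-0.3 -0.6  0.8] 0.0004 fixture xy mm -25.3 -1.0
```

Call:
{"method": "step_arm", "body": {"deltas": [[0,0,0,0,-5,4,-1],[0,0,0,0,-5,4,-1],[0,0,0,0,-4,4,-1],[0,0,0,0,-1,3,-1]]}}

```text
time_s: 8.4
tcp_pos: [0.561, 0.0777, 0.0772]
eef_rot: [-179.9, -0.1, 87.5]
contact_force: [1.1, 0.2, 0.7]
gripper_width: 0.0004
```

```bash
python3 st.py; python3 - <<'E'
from h import *
for n,(a,b,c,d) in dict(side=(80,280,220,440)).items():
    im=r.capture(n)[:,:,::-1]
    cv2.imwrite(f"pics/{n}3.png",cv2.resize(im[a:b,c:d],None,fx=3,fy=3,interpolation=cv2.INTER_CUBIC))
E
```

```text
8.4 [0.561  0.0777 0.0772] [-1.799e+02 -1.000e-01  8.750e+01] [1.1 0.2 0.7] 0.0004 fixture xy mm -41.7 -1.4
```

View pics/side3.png

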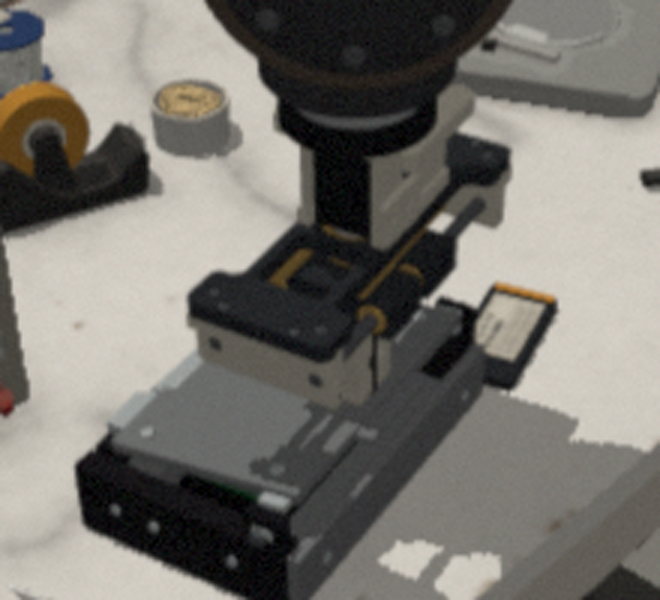

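Call:
{"method": "step_arm", "body": {"deltas": [[0,0,0,0,-2,2,-1],[0,0,0,0,-1,2,-1],[0,0,0,0,0,2,-1],[0,0,0,0,0,2,-1]]}}

```text
time_s: 8.85
tcp_pos: [0.5577, 0.0779, 0.0694]
eef_rot: [-179.9, -0.1, 87.5]
contact_force: [-4.8, 0.5, 9.1]
gripper_width: 0.0003
```

```bash
python3 st.py
```

```text
8.85 [0.5577 0.0779 0.0694] [-1.799e+02 -1.000e-01  8.750e+01] [-4.8  0.5  9.1] 0.0003 fixture xy mm -45.0 -1.4
```

Call:
{"method": "step_arm", "body": {"deltas": [[0,0,0,0,0.5,2,-1],[0,0,0,0,0,2,-1]]}}

```text
time_s: 9.05
tcp_pos: [0.5575, 0.078, 0.0666]
eef_rot: [-179.9, -0.1, 87.5]
contact_force: [1.2, 0.1, 1.0]
gripper_width: 0.0008
```

Call:
{"method": "step_arm", "body": {"deltas": [[0,0,0,0,0,2,-1],[0,0,0,0,0,2,-1]]}}

```text
time_s: 9.25
tcp_pos: [0.5575, 0.0781, 0.0629]
eef_rot: [-179.9, -0.1, 87.5]
contact_force: [-0.7, 0.0, -0.0]
gripper_width: 0.0005
```

```bash
python3 st.py
```

```text
9.25 [0.5575 0.0781 0.0629] [-1.799e+02 -1.000e-01  8.750e+01] [-0.7  0.  -0. ] 0.0005 fixture xy mm -45.2 -1.2
```

Call:
{"method": "step_arm", "body": {"deltas": [[0,0,0,0,0,1.5,-1],[0,0,0,0,0,1.5,-1]]}}

```text
time_s: 9.45
tcp_pos: [0.5576, 0.0781, 0.0599]
eef_rot: [-179.9, -0.1, 87.5]
contact_force: [-8.4, 1.6, 22.8]
gripper_width: 0.0005
```

Call:
{"method": "step_arm", "body": {"deltas": [[0,0,0,0,0,1,-1],[0,0,0,0,0,1,-1]]}}

```text
time_s: 9.65
tcp_pos: [0.5575, 0.0781, 0.0601]
eef_rot: [-179.9, -0.1, 87.6]
contact_force: [-6.1, 1.0, 14.9]
gripper_width: 0.0007
```

```bash
python3 st.py
```

```text
9.65 [0.5575 0.0781 0.0601] [-1.799e+02 -1.000e-01  8.760e+01] [-6.1  1.  14.9] 0.0007 fixture xy mm -45.2 -1.2
```

Firm stop at z = 60 mm, which is the lid's closed height. I'll back off and inspect.

Call:
{"method": "step_arm", "body": {"deltas": [[0,0,0,0,0,-5,-1],[0,0,0,0,0,-20,-1],[0,0,0,0,0,-40,-1],[0,0,0,0,0,-45,-1],[0,0,0,0,-30,-40,-1],[0,0,0,0,-40,-20,-1],[0,0,0,-30,-40,0,-1],[0,0,0,-45,0,0,-1],[0,0,0,-45,0,0,-1],[0,0,0,-45,0,0,-1]]}}

```text
time_s: 10.65
tcp_pos: [0.4397, -0.0818, 0.237]
eef_rot: [179.8, -0.1, 88.1]
contact_force: [1.6, 1.2, -0.1]
gripper_width: 0.0006
```

Call:
{"method": "step_arm", "body": {"deltas": [[0,0,0,-45,0,0,-1],[0,0,0,-45,0,0,-1],[0,0,0,-45,0,0,-1],[0,0,0,0,0,0,-1],[0,0,0,0,0,0,-1]]}}

```text
time_s: 11.15
tcp_pos: [0.4334, -0.2273, 0.2373]
eef_rot: [179.6, -0.1, 87.7]
contact_force: [-0.2, -0.4, -0.7]
gripper_width: 0.0004
```

```bash
python3 st.py; python3 - <<'E'
from h import *
p=np.load('p.npy')
for n,(a,b,c,d) in dict(side=(150,300,220,430),top=(170,330,200,450)).items():
    im=r.capture(n)[:,:,::-1].copy()
    cr=cv2.resize(im[a:b,c:d],None,fx=3,fy=3,interpolation=cv2.INTER_CUBIC)
    P=fx(p,[lidpt(120,87,5,0),lidpt(120,-87,5,0),[-70,102,48],[-70,-102,48]])
    for u,v in proj(n,P): cv2.circle(cr,(int((u-c)*3+1),int((v-a)*3+1)),5,(0,0,255),1)
    cv2.imwrite(f"pics/{n}4.png",cr)
E
```

```text
11.15 [ 0.4334 -0.2273  0.2373] [ 1.796e+02 -1.000e-01  8.770e+01] [-0.2 -0.4 -0.7] 0.0004 fixture xy mm -151.4 -313.3
```

View pics/side4.png

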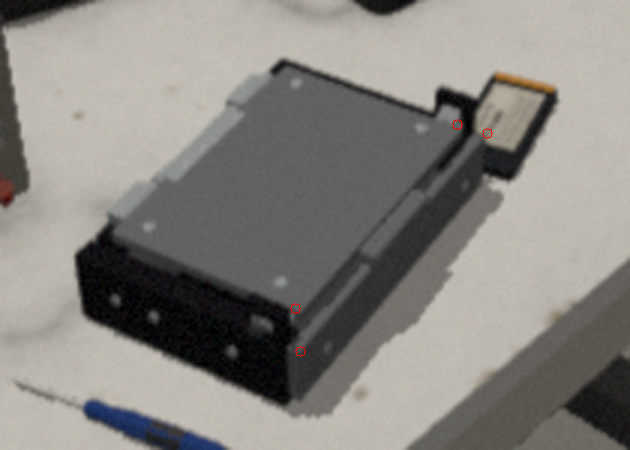

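View pics/top4.png

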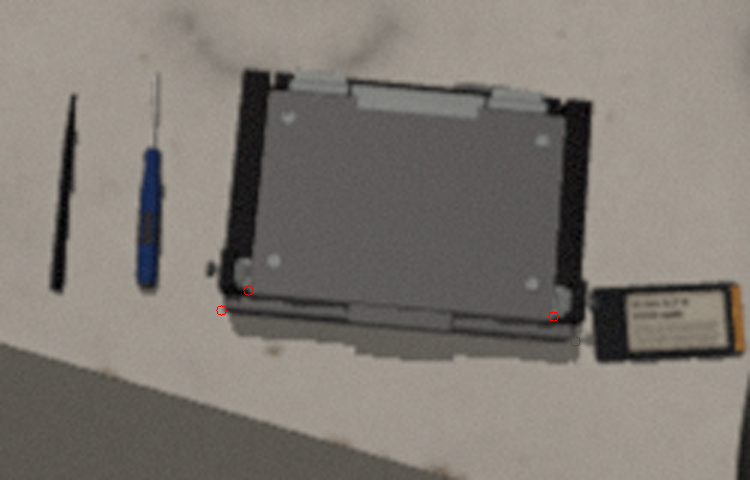

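```bash
python3 - <<'E'
from h import *
p=np.load('p.npy')
now=r.capture("top")[:,:,::-1];old=cv2.imread("pics/top0.png")
cv2.imwrite("pics/top_now.png",now)
rows=[]
for im in(old,now):
    rows.append(np.hstack([cv2.resize(im[245:285,c:c+40],None,fx=7,fy=7,interpolation=cv2.INTER_CUBIC) for c in(265,370)]))
cv2.imwrite("pics/bolts.png",np.vstack(rows))
cv2.imwrite("pics/w.png",r.capture("wrist")[:,:,::-1])
E
```

```text
(no output)
```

View pics/bolts.png

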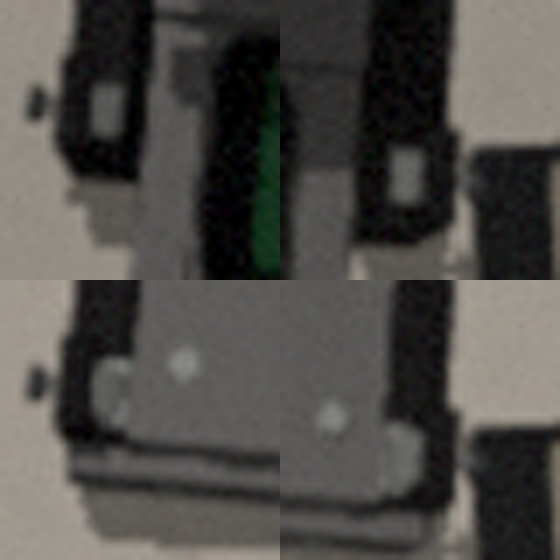

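View pics/w.png

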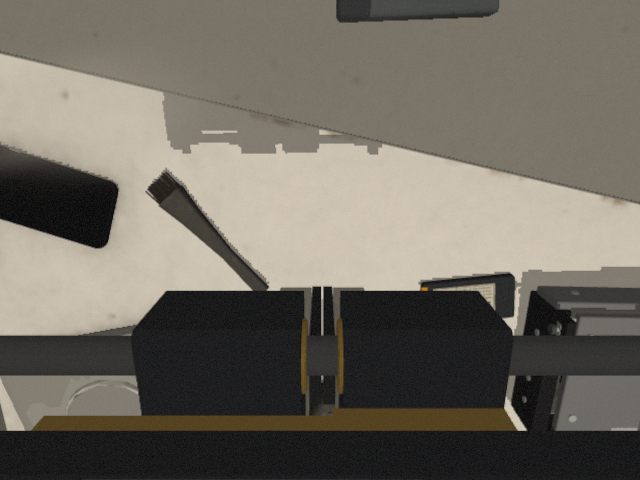

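Call:
{"method": "step_arm", "body": {"deltas": [[0,0,0,45,0,0,-1],[0,0,0,45,0,0,-1],[0,0,0,45,20,0,-1],[0,0,0,45,30,0,-1],[0,0,0,45,30,0,-1],[0,0,0,45,30,0,-1],[0,0,0,30,35,0,-1],[0,0,0,0,35,0,-1],[0,0,0,0,25,0,-1],[0,0,0,0,0,0,-1]]}}

```text
time_s: 12.35
tcp_pos: [0.643, 0.0796, 0.2427]
eef_rot: [179.2, -0.3, 89.2]
contact_force: [-0.2, 0.0, -1.4]
gripper_width: 0.0005
```

```bash
python3 st.py; python3 - <<'E'
from h import *
ci=r.camera_info("wrist")
im=r.capture("wrist")[:,:,::-1].copy();cv2.imwrite("pics/w2.png",im)
p=np.load('p.npy')
print(proj("wrist",fx(p,[[-50,87,60],[-50,-87,60],[-50,99,71],[-70,102,48],[-70,-102,48]]),ci))
E
```

```text
12.35 [0.643  0.0796 0.2427] [179.2  -0.3  89.2] [-0.2  0.  -1.4] 0.0005 fixture xy mm 40.0 5.2
[[436.3593967   92.88067236]
 [203.02664137  82.15708058]
 [456.74917618  93.29443465]
 [455.06917859  66.49130474]
 [186.14575688  53.83666124]]
```

View pics/w2.png

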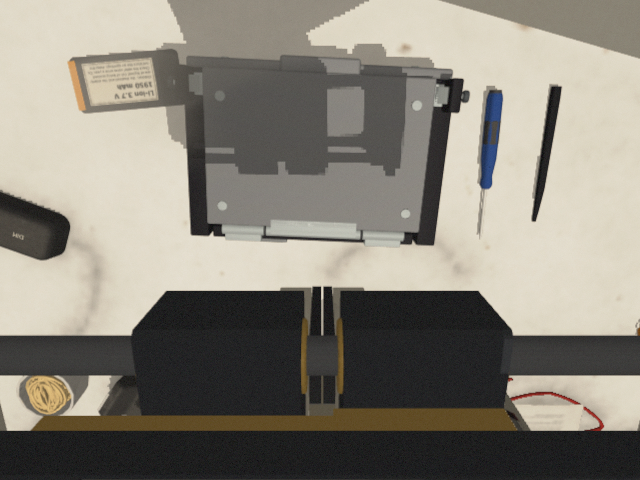

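```bash
python3 - <<'E'
import cv2,numpy as np
im=cv2.imread("pics/w2.png")
a=cv2.resize(im[50:120,420:480],None,fx=6,fy=6,interpolation=cv2.INTER_CUBIC);b=cv2.resize(im[50:120,165:225],None,fx=6,fy=6,interpolation=cv2.INTER_CUBIC)
cv2.imwrite("pics/w2c.png",np.clip(np.hstack([b,a])*1.6,0,255))
E
```

```text
[ WARN:0@0.060] global loadsave.cpp:1063 imwrite_ Unsupported depth image for selected encoder is fallbacked to CV_8U.
```

View pics/w2c.png

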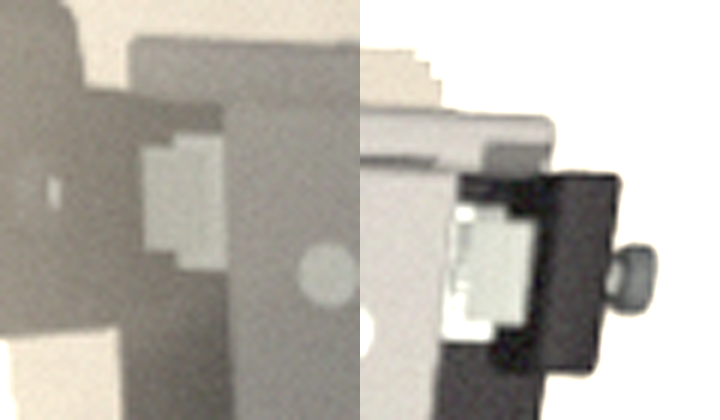

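```bash
python3 - <<'E'
import cv2,numpy as np
im=cv2.imread("pics/w2.png").astype(float)
def z(c0,c1,lo,hi):
    return cv2.resize(np.clip((im[65:105,c0:c1]-lo)/(hi-lo)*255,0,255).astype(np.uint8),None,fx=10,fy=10,interpolation=cv2.INTER_CUBIC)
cv2.imwrite("pics/w2d.png",np.hstack([z(183,218,50,130),z(430,465,60,220)]))
g=cv2.cvtColor(cv2.imread("pics/w2.png"),cv2.COLOR_BGR2GRAY)
print(g[76:92:3,184:206]);print(g[85:101:3,430:454])
E
```

```text
[[ 84  83  79  82  94 109 113 113 114 116 115 114 114 114 110 115 121 121
  103  96  96  93]
 [ 82  81  80  80  90 111 115 112 114 115 114 115 116 113 115 117 120 118
  104  96  98  95]
 [ 81  81  79  78  88 105 113 111 114 113 112 112 114 114 111 116 116 120
  104  94  94  96]
 [ 80  80  79  80  85 104 114 111 112 115 114 111 110 114 114 116 118 118
  107  97  95  98]
 [ 82  83  78  79  79 103 112 112 112 115 115 114 113 114 110 117 118 117
  108  94  95  96]
 [ 80  79  79  81  81  95  97  99 102 101 107 112 110 116 113 116 117 119
  109  94  94  95]]
[[136 135 135 137 134 130 176 186 165 127 118 119 118 117  71  32  16  22
   22  20  19  22  25  35]
 [134 137 135 136 125 147 127 115 126 136 136 139 140 139 141 139 143 141
  112  62  30  23  35  41]
 [135 135 135 137 128 146 128 123 131 137 138 141 138 140 140 143 142 137
   94  49  23  26  37  47]
 [136 137 135 131 129 132 132 141 138 140 138 139 139 139 140 143 141 132
   77  30  23  31  37  48]
 [137 135 135 126 144 127 161 160 144 137 138 141 139 141 139 144 142 117
   66  15  20  33  45  48]
 [135 134 134 130 169 170 181 155 139 139 140 141 140 142 144 145 143  97
   40  26  33  32  46  50]]
```

View pics/w2d.png

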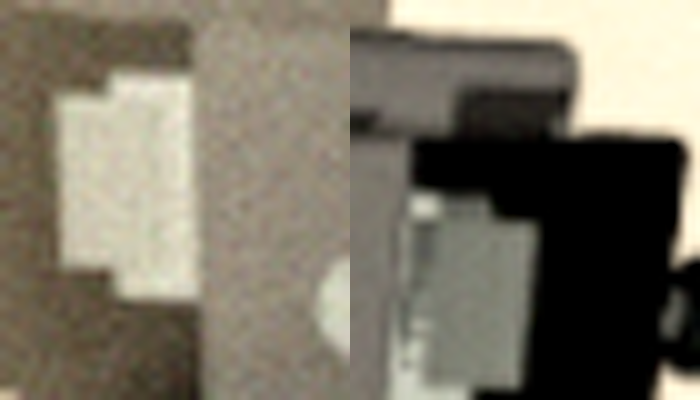

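```bash
python3 st.py; python3 -c "
from plant import r
print(r.close_job())"
```

```text
12.4 [0.6417 0.0795 0.2427] [179.2  -0.3  89.2] [-0.1  0.2  0.4] 0.0007 fixture xy mm 38.7 5.0
the job is handed in; nothing more can be done
None
```

The tray is fully home, the lid is closed, and both side latches appear to have snapped over it. I handed the job in at about 12.4 s, with the arm clear of the fixture.

- **Tray:** I pushed it in with the shut fingertips. It slid at about 2 N and stopped at the home position. The last reading against the stop was about 8 N along x (about 10 N in all).
- **Lid:** I pushed it down along its arc and pressed near lid_top. It stopped firmly with its upper face at 60 mm, the closed height. One force reading as it bottomed out was about 24 N (22.8 N of it vertical), more than the 12 N or so needed to close it.
- **Latches:** In the last wrist picture both bolts lie over the lid's edge by the same amount. The left bolt's knob is back where it started. The battery hides the right knob, so the right latch is judged from the bolt's shape alone.
- **Everything else:** The screwdriver, opening tool and battery look undisturbed in the last pictures. The phone was in its nest after the tray went in and is now hidden under the lid.

No check failed. In the first position fit, the two latch-bolt pixels were off by 4–5 pixels because I had guessed where on the bolts they were. Both contact stops later agreed with the fitted fixture position.

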